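# Unload the cured glass bar from the ratchet press jig

### The arm

A 6-joint arm with a two-finger parallel gripper is mounted at the origin on a cart in front of the work surface, level with it; the furniture and walls round the work are solid. World frame = base frame: x ahead of the robot, y to its left, z up, the work surface at z = 0. Lengths are in mm, angles in rad, forces in N, time in s.
With the tool pointing down it reaches from about 375 to 925 mm from the base axis. Payload 5.7 kg.
Tool frame: the origin (TCP) lies at the very end of the fingers, on their centre line; the grasp point (between the pads) lies robot.pinch_z behind it (robot.pinch_z is the distance from the TCP to the grasp point, in mm); z points along the fingers, y is the line along which they close (so a half turn about z gives the same grasp; the last joint's range is limited). The gripper opens to 85 mm and grips with 20 to 120 N. Pads are 22 mm wide; open, the fingers measure 114 mm over their backs; the gripper's body (76 mm by 85 mm) begins 54 mm behind the grasp point. The pads swing forward as they close: fully open they stand 13 mm farther back than shut.
Start: joints at [1.192, 0.359, 1.51, -0, 1.272, -0.115], TCP at [156.444, 579.214, 231.267] pointing down, gripper open.
Joint ranges: [-2.97, 2.97], [-1.01, 2.36], [0.21, 2.38], [-0.96, 4.11], [0.2, 2.71], [-2.98, 2.98]. Speed limits (rad/s): [2.39, 2.39, 3.14, 3.14, 3.14, 3.14].

### API

Orientations are given as a unit quaternion [x, y, z, w].
In Python, from bench import telemetry, eyes, job, robot gives the robot as it stands.
- The arm moves only by the tool send_rows, never from a script. Its argument "deltas" is a list of rows, each a list of 6 numbers: the shift along the tool's x, y, z each as a share of 0.02 m, from -1 to 1, then the turn, a rotation vector about the tool's x, y, z each as a share of 4 degrees, from -1 to 1. A call has 1 to 20 rows; each row shifts and turns the commanded pose from where the row before left it, along the tool's axes as they then stand; what a row does not reach is not made up. A row lasts 1/10 s, in which the tool goes at most 50 mm and 8.59 degrees, less where a joint would pass 70% of its speed; a pose out of reach is approached as far as the arm can. A call with a number of a shift or a turn outside -1 to 1 is refused whole. A call with a gripper value outside its range is refused whole. "grip" is the opening, from -1 (shut) to 1 (fully open), set as the call begins (left out, the last holds). The fingers move at their own pace and stop on an object; "newtons" is the grip in N (left out, the last holds). Time passes only in rows, so rows that do not move let the fingers close. It gives the time, the measured TCP pose, the force, the opening and the grip force at its end, in the units of the state.
- telemetry.state(): the state, without advancing time (a new reading comes with each control period).
- eyes.capture(name): name is "side" or "top" or "wrist"; returns a dict with "color" (384x512x3 uint8, red, green, blue), "mtx" (3x3 intrinsics, pixels), "extrinsics" (4x4, takes a point from camera to world coordinates). Camera axes: x right, y up, looking along -z (the intrinsics and any distortion apply to the point x, -y, -z); pixel columns grow to the right and rows downward; lengths in mm; the calibration is good to about 2 mm. A picture is of the moment at which its call begins. There is no depth.
- job.close_job(): hands the job in; it is judged then, once.
The state is a dict: "time": time; "joints": joint angles; "qd": joint speeds; "effort": joint torques, N m; "ee_pos": TCP position; "ee_rot": TCP orientation; "contact_force": force on the tool from outside, world axes, zero at the start; "moment": the same for the moment, N m; "width": opening from 0.0 (shut) to 1.0 (fully open); "finger_force": force on a finger pad.
Only numpy, scipy, OpenCV 4.12 (cv2) and the standard library are available. Lean on these libraries where they do the work, as an engineer would, in place of code of your own. Each camera call takes 0.05 s, during which the arm holds its last target. There are 200 camera calls.

### The job

The cemented glass bar in the press jig has cured. Release the jig by lifting the black knob of the ratchet pawl and drawing the clamp bar right back with it, stand both press blocks on the ribbed rubber mat, then lay the glass bar flat in the job tray without dropping it. Finally stand each press block back in the jig, in the place it came from and square to the jig, to within a centimetre, ready for the next bar.

Things in the scene. Friction and masses are not known exactly. Their poses are not given: they have to be found in the camera images.
- press_jig: Low dark-grey jig, fixed, 204 (x) x 136 (y) mm, bed 12 mm high. Origin: underside's centre; x points away from the robot, to the fixed jaw (inner face x = 87 mm, top 36 mm up, chamfered). Rails at y = +-59, tops 22 mm up, bed between 108 wide. On it, packed tight: one press block (x = 72), glass bar (44), other block (17; sides vary), clamp bar. Fingers fit beside the bar only with both blocks out
- clamp_bar (a joint): Sliding cross bar of the jig, 20 mm thick, top 46 mm above the bench, face at jig x = 2 mm when closed. 0 = closed, grows (m) as it slides back along the jig's -x (to the robot), stop at 0.030. Its lip holds down the nearer block until it is 10 mm back; 20 mm gives fingers room. Locked by the pawl; with the pawl lifted about 3 N move it, and it stays where left
- pawl (a joint): Ratchet pawl on the clamp bar, hinged across the jig (along y): 0 = down, toe in the rack; grows (rad) as its knob is lifted, stop at 0.45; from 0.15 up the toe is clear of the teeth. A light spring drops it when let go. Its hinge is inside the clamp bar at jig x = -4 mm (bar closed), 20 mm above the bench, and slides back with the bar
- pawl_knob (a point): Centre of the black knob on the end of the pawl, a small roller 14 mm wide (jig y), 16 mm in diameter, 62 mm from the pawl's hinge towards the robot (jig -x) and 26 mm higher: 47 mm above the bench when down. Pinch it from above by its flat ends, fingers closing across the jig (its y). Lifted, it swings up and away from the robot in an arc about the hinge
- long_rib_block: Aluminium press block with cork faces: foot 30 (x) x 100 (y) x 26 mm high, on it a grip rib 14 mm thick (x) and 84 mm long (y), rib top 51 mm above the underside. Origin: centre of the underside; x across, y along the foot (at the start as the jig's axes). 0.2 to 0.4 kg. Take it by the rib, fingers closing along its x
- short_rib_block: Aluminium press block with cork faces: same foot (30 x 100 x 26 mm), but the grip rib is only 34 mm long (14 mm thick, top 51 mm above the underside), with a dark cap screw on each side of it. Origin: centre of the underside; x across, y along the foot. 0.2 to 0.4 kg. Take it by the rib, fingers closing along its x
- glass_bar: Pale green glass bar cemented from two strips, ends ground white, 24 (x) x 96 (y) x 18 mm high, about 0.1 kg. Origin: centre of the underside; y along it. Too long to be gripped lengthwise: take it across its 24 mm
- rubber_mat: Black ribbed rubber mat, 174 (x) x 128 (y) x 4 mm, fixed on the bench: the side area for the press blocks, room for both one behind the other. Origin: centre of the underside, x away from the robot
- job_tray: Open light-grey job tray, fixed on the bench, outside 124 (its x) x 178 (its y) x 37 mm high, inside 108 x 164 mm, floor 2 mm above the bench. Origin: centre of the underside; its long side (y) lies along the world's x axis, give or take 0.1 rad

How it is judged (in metres and radians):
On the way, in this order (a step that is already met when the one before it is completed fails the run):
1. the clamp bar is drawn back by 15 mm or more, with the pack still standing in the jig (value of joint clamp_bar above 0.015 m and distance of each of long_rib_block, short_rib_block, glass_bar from where it was at the start of the episode below 0.03 m), for 0.2 s.
2. both press blocks stand upright on the rubber mat (centres over it), the glass bar still in the jig (x of long_rib_block in the frame of rubber_mat between -0.087 and 0.087 m and y of long_rib_block in the frame of rubber_mat between -0.064 and 0.064 m and height (world z) of each of long_rib_block, short_rib_block below 0.01 m and angle between each of long_rib_block, short_rib_block's own z axis and vertical below 0.15 rad and linear speed of each of long_rib_block, short_rib_block below 0.03 m/s and x of short_rib_block in the frame of rubber_mat between -0.087 and 0.087 m and y of short_rib_block in the frame of rubber_mat between -0.064 and 0.064 m and distance of glass_bar from where it was at the start of the episode below 0.05 m), for 0.2 s.
3. the glass bar lies flat in the job tray, let go, while both blocks still stand on the mat (x of long_rib_block in the frame of rubber_mat between -0.087 and 0.087 m and y of long_rib_block in the frame of rubber_mat between -0.064 and 0.064 m and height (world z) of each of long_rib_block, short_rib_block, glass_bar below 0.01 m and angle between each of long_rib_block, short_rib_block's own z axis and vertical below 0.15 rad and linear speed of each of long_rib_block, short_rib_block, glass_bar below 0.03 m/s and x of short_rib_block in the frame of rubber_mat between -0.087 and 0.087 m and y of short_rib_block in the frame of rubber_mat between -0.064 and 0.064 m and x of glass_bar in the frame of job_tray between -0.05 and 0.05 m and y of glass_bar in the frame of job_tray between -0.075 and 0.075 m and angle between glass_bar's own z axis and vertical below 0.12 rad and contact force between the fingers and glass_bar below 0.05 N), for 0.2 s.
At the end, for the whole second after the job is handed in: The glass bar lies flat (within 0.12 rad) inside the job tray; each press block stands upright (within 0.1 rad) within 12 mm of where it stood at the start and within 0.15 rad of square to the jig; everything is let go and at rest (x of glass_bar in the frame of job_tray between -0.05 and 0.05 m and y of glass_bar in the frame of job_tray between -0.075 and 0.075 m and height (world z) of glass_bar below 0.01 m and angle between glass_bar's own z axis and vertical below 0.12 rad and linear speed of glass_bar below 0.03 m/s and distance of each of long_rib_block, short_rib_block from where it was at the start of the episode below 0.012 m and angle between each of long_rib_block, short_rib_block's own z axis and vertical below 0.1 rad and angle between the y axis of each of long_rib_block, short_rib_block and the y axis of press_jig, either way round below 0.15 rad and linear speed of each of long_rib_block, short_rib_block below 0.02 m/s and angular speed of each of long_rib_block, short_rib_block below 0.1 rad/s); the robot touches nothing.
It fails at once if the glass bar is dropped (falls free from more than about 30 mm) (contact force between the fingers and glass_bar below 0.02 N and height (world z) of glass_bar above 0.004 m and linear speed of glass_bar above 0.75 m/s).
It also fails if it takes over 144 s, if anything falls off the work surface, if the arm or the gripper's body presses on something with over 40 N, if the wrist force passes 120 N, or if a joint passes its speed limit or range.

## Working session

There is one attempt and no reset: what is moved stays moved. The work goes in short steps, Python scripts to look and compute and a tool call to move; the robot and the scene stay as the last step left them, time stands still between calls to the robot, and variables do not carry over. Pictures are saved under pics/ and viewed, at most 14 in all, crops included, and the job is handed in when it is done.

Besides the shell and the picture viewer there is one more tool, called after "Emit:" as name([rows], argument=value, ...), one row to a line, values as JSON. send_rows: Moves the arm, as the interface text tells. Shift numbers are shares of 0.02 m and turn numbers shares of 4 degrees, none past 1 either way. Its arguments: {"type":"object","properties":{"deltas":{"type":"array"},"grip":{"type":"number"},"newtons":{"type":"number"}},"required":["deltas"]}

```bash
ls; mkdir -p pics
python3 - <<'E'
from bench import telemetry, eyes, job, robot
import cv2
print(telemetry.state()); print([ (k,getattr(robot,k)) for k in dir(robot) if not k.startswith('_')])
for n in ("top","side"):
    c=eyes.capture(n); cv2.imwrite(f"pics/{n}0.png",c["color"][...,::-1]); print(n,c["mtx"],c["extrinsics"],[k for k in c])
E
```

```text
pics
{'time': 0.0, 'joints': array([ 1.19188609e+00,  3.59511579e-01,  1.51142903e+00, -1.60460604e-05,
        1.27249392e+00, -1.15066571e-01]), 'qd': array([-0.00201334, -0.00018617,  0.00144378, -0.00054145, -0.00063541,
        0.00078063]), 'effort': array([ 4.78178899e-04, -5.27627921e+01, -2.78618860e+01, -1.56168556e-05,
        1.33709647e-02,  2.71990370e-05]), 'ee_pos': array([156.21793234, 578.60679016, 230.4509602 ]), 'ee_rot': array([ 1.31537120e-01,  9.91310818e-01, -8.94867472e-04, -2.17722218e-04]), 'contact_force': array([ 0.52463613, -0.69049653, -0.85431903]), 'moment': array([-0.08359333,  0.06183365, -0.01675602]), 'finger_force': 0.0, 'width': 0.9975287374147935}
[('Unreachable', <class 'bench.Unreachable'>), ('pinch_z', 18.700000000000003)]
top [[471.17209147   0.         265.7228822 ]
 [  0.         471.17209147 180.54074992]
 [  0.           0.           1.        ]] [[ 1.70097620e-02  9.83897460e-01 -1.77922613e-01  3.60429014e+02]
 [-9.99535013e-01  1.22289981e-02 -2.79322143e-02 -2.71798513e+02]
 [-2.53066194e-02  1.78315002e-01  9.83647973e-01  9.09540981e+02]
 [ 0.00000000e+00  0.00000000e+00  0.00000000e+00  1.00000000e+00]] ['color', 'mtx', 'extrinsics']
side [[471.64483131   0.         245.82752469]
 [  0.         471.64483131 191.28813328]
 [  0.           0.           1.        ]] [[ 9.97369953e-01 -2.63619154e-02  6.75146434e-02  5.77424286e+02]
 [ 7.06643454e-02  5.60807099e-01 -8.24925420e-01 -9.69300135e+02]
 [-1.61160772e-02  8.27526705e-01  5.61194997e-01  5.47652138e+02]
 [ 0.00000000e+00  0.00000000e+00  0.00000000e+00  1.00000000e+00]] ['color', 'mtx', 'extrinsics']
```

View pics/top0.png

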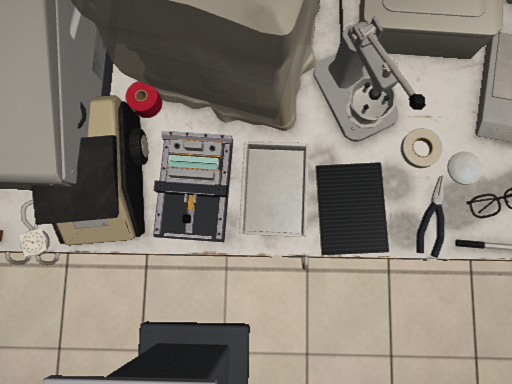

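View pics/side0.png

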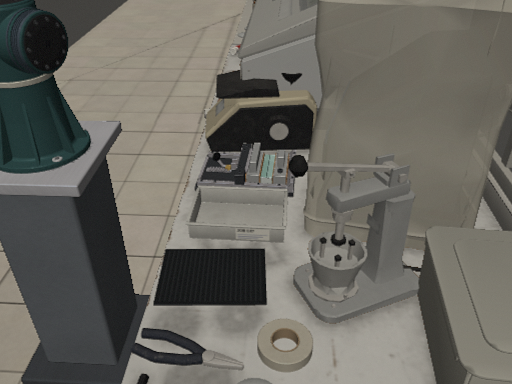

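The top view shows the jig at (193,186), the tray at (275,190) and the mat at (352,208). A tall machine stands left of the jig at (115,170), and a press stands behind the mat. Next I'll write helpers, get rough positions and view enlarged crops.

```bash
cat > h.py <<'E'
import numpy as np, cv2, sys
from scipy.spatial.transform import Rotation as R
from bench import telemetry, eyes, job, robot
def ray(c,p):
    d=np.linalg.inv(c["mtx"])@[p[0],p[1],1.]; d=np.array([d[0],-d[1],-d[2]])
    E=c["extrinsics"]; d=E[:3,:3]@d; return E[:3,3],d/np.linalg.norm(d)
def at(c,p,z):
    o,d=ray(c,p); return o+d*(z-o[2])/d[2]
def proj(c,P):
    E=c["extrinsics"]; q=E[:3,:3].T@(np.asarray(P,float)-E[:3,3]); q=c["mtx"]@[q[0],-q[1],-q[2]]; return q[:2]/q[2]
def tri(obs):  # [(c,p),...] -> point, residual mm
    A=np.zeros((3,3));b=np.zeros(3);L=[ray(c,p) for c,p in obs]
    for o,d in L: M=np.eye(3)-np.outer(d,d);A+=M;b+=M@o
    P=np.linalg.solve(A,b); return P,[np.linalg.norm((np.eye(3)-np.outer(d,d))@(P-o)) for o,d in L]
def cap(n,name):
    import pickle; c=eyes.capture(n); cv2.imwrite(f"pics/{name}.png",c["color"][...,::-1]); pickle.dump(c,open(f"pics/{name}.pkl","wb")); return c
def load(name):
    import pickle; return pickle.load(open(f"pics/{name}.pkl","rb"))
def st():
    s=telemetry.state(); r=R.from_quat(s["ee_rot"]); m=r.as_matrix()
    print("t",round(s["time"],2),"pos",s["ee_pos"].round(1),"yaw of tool y",np.degrees(np.arctan2(m[1,1],m[0,1])).round(2),"z",m[:,2].round(3),"F",s["contact_force"].round(1),"w",round(s["width"],3),"ff",round(s["finger_force"],1)); return s,m
def rows(target,yawy=None):
    """tool-frame shift (units of 0.02 m) and turn needed"""
    s,m=st(); d=m.T@(np.asarray(target,float)-s["ee_pos"]); print("shift units",(d/20).round(2))
    if yawy is not None:
        c,q=np.cos(np.radians(yawy)),np.sin(np.radians(yawy)); y=np.array([c,q,0]); z=np.array([0,0,-1.]); T=np.array([np.cross(y,z),y,z]).T
        print("rot units",(np.degrees(R.from_matrix(m.T@T).as_rotvec())/4).round(2))
E
python3 - <<'E'
from h import *
t=cap("top","t0"); s=cap("side","s0")
for n,p,z in [("jigNW",(163,133),22),("jigNE",(232,137),22),("jigSW",(155,236),22),("jigSE",(225,241),22),("trayTL",(246,143),37),("TR",(307,145),37),("BL",(243,233),37),("BR",(305,236),37),("matTL",(317,165),4),("TR",(381,163),4),("BL",(322,254),4),("BR",(388,251),4),("knob",(186,217),47),("machine",(135,100),110),("machine front",(143,235),50)]: print(n,at(t,p,z).round(0))
a=cv2.resize(t["color"][120:250,145:400,::-1],None,fx=3.1,fy=3.1,interpolation=cv2.INTER_CUBIC); cv2.imwrite("pics/t0c.png",a)
c=cap("wrist","w0"); print(c["mtx"],c["extrinsics"]); st()
E
```

```text
jigNW [613. -43.  22.]
jigNE [ 606. -179.   22.]
jigSW [412. -40.  22.]
jigSE [ 405. -172.   22.]
trayTL [ 591. -208.   37.]
TR [ 588. -324.   37.]
BL [ 419. -207.   37.]
BR [ 415. -321.   37.]
matTL [ 556. -346.    4.]
TR [ 562. -471.    4.]
BL [ 384. -355.    4.]
BR [ 392. -480.    4.]
knob [ 446. -101.   47.]
machine [649. -12. 110.]
machine front [412. -25.  50.]
[[337.3737018    0.         258.56441422]
 [  0.         337.3737018  189.56243771]
 [  0.           0.           1.        ]] [[ 2.60358864e-01 -9.14707260e-01 -3.09069395e-01  7.73880183e+01]
 [ 9.65511524e-01  2.46369976e-01  8.41981714e-02  6.00637960e+02]
 [-8.71259145e-04 -3.20331803e-01  9.47305007e-01  3.73783257e+02]
 [ 0.00000000e+00  0.00000000e+00  0.00000000e+00  1.00000000e+00]]
t 0.25 pos [156.3 578.9 230.9] yaw of tool y 74.89 z [-0.    -0.001 -1.   ] F [-0.8  0.5 -0.5] w 1.001 ff 0.0
```

View pics/t0c.png

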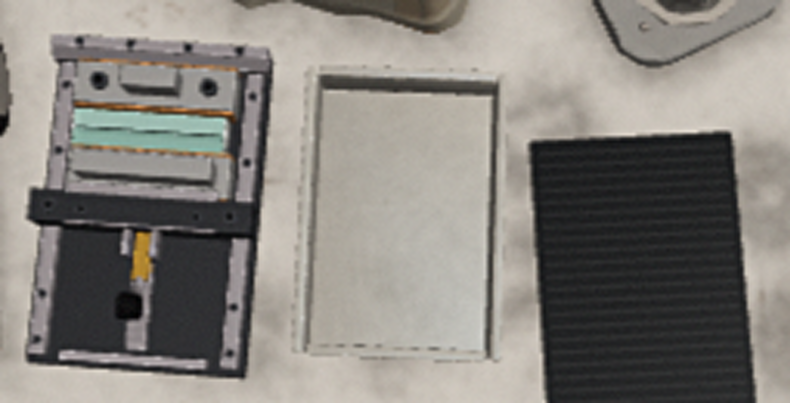

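The zoomed top view shows the short-rib block at the far side (its rib at crop (150,78)), the glass bar at (150,130) and the long-rib block nearer at (150,168). The clamp bar is at (140,210) and the black knob at (128,305). I'll look closer at the tall machine from the side to plan a clear path.

Run:
```python
from h import *
t=load("t0"); s=load("s0")
a=cv2.resize(s["color"][0:250,180:330,::-1],None,fx=3,fy=2.4,interpolation=cv2.INTER_CUBIC)
b=cv2.resize(t["color"][60:260,0:160,::-1],None,fx=2.2,fy=3,interpolation=cv2.INTER_CUBIC)
cv2.imwrite("pics/mach.png",np.hstack([cv2.copyMakeBorder(a,0,0,0,0,0)[:600,:445],b[:600,:352]]))
```

```text
(no output)
```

View pics/mach.png

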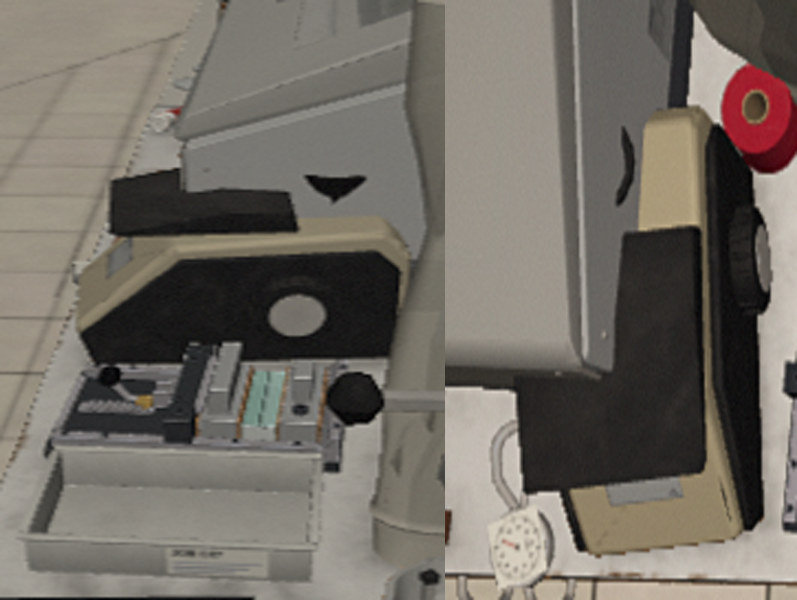

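Run:
```python
from h import *
t=load("t0"); s=load("s0")
for n,a,b in [("hood far right top",(116,136),(277.3,80)),("hood far right bottom",(116,136),(279.3,95.8)),("hood near right",(118,216.7),(217,97)),("cabinet right near",(59,180),(241,58)),("cab2",(72.7,185),(241,79)),("tan top far right",(119,97),(306,92)),("knobwhite",(145,148),(279,131)),("jigknob",(186,217),(216.5,156))]:
    P,r=tri([(t,a),(s,b)]); print(n,P.round(0),np.round(r,0))
```

```text
hood far right top [567.  -7. 179.] [4. 4.]
hood far right bottom [575.   7. 139.] [1. 1.]
hood near right [438.  -7. 140.] [2. 2.]
cabinet right near [486.  68. 202.] [1. 1.]
cab2 [486.  67. 154.] [0. 0.]
tan top far right [636.   1. 152.] [3. 3.]
knobwhite [574. -22.  67.] [3. 3.]
jigknob [ 446. -102.   47.] [1. 1.]
```

Emit:
send_rows([
  [-0.89,-1,-0.175,0,0,0],
  [-0.89,-1,-0.175,0,0,0],
  [-0.89,-1,-0.175,0,0,0],
  [-0.89,-1,-0.175,0,0,0],
  [-0.89,-1,-0.175,0,0,0],
  [-0.89,-1,-0.175,0,0,0],
  [-0.89,-1,-0.175,0,0,0],
  [-0.89,-1,-0.175,0,0,0],
  [-0.89,-1,-0.175,0,0,0],
  [-0.89,-1,-0.175,0,0,0],
  [-0.89,-1,-0.175,0,0,0],
  [-0.89,-1,-0.175,0,0,0],
  [-0.89,-1,-0.175,0,0,0],
  [-0.89,-1,-0.175,0,0,0],
  [-0.89,-1,-0.175,0,0,0],
  [-0.89,-1,-0.175,0,0,0],
  [-0.89,-1,-0.175,0,0,0],
  [-0.89,-1,-0.175,0,0,0],
  [-0.89,-1,-0.175,0,0,0],
  [-0.89,-1,-0.175,0,0,0],
])

```text
time: 2.25
ee_pos: [396.1, 99.2, 301.5]
ee_rot: [0.132, 0.991, -0.0, 0.0]
contact_force: [-0.0, 0.2, -0.4]
width: 1.003
finger_force: 0.0
```

Emit:
send_rows([
  [-0.48,-0.8,0.21,0,0,-0.25],
  [-0.48,-0.8,0.21,0,0,-0.25],
  [-0.48,-0.8,0.21,0,0,-0.25],
  [-0.48,-0.8,0.21,0,0,-0.25],
  [-0.48,-0.8,0.21,0,0,-0.25],
  [-0.48,-0.8,0.21,0,0,-0.25],
  [-0.48,-0.8,0.21,0,0,-0.25],
  [-0.48,-0.8,0.21,0,0,-0.25],
  [-0.48,-0.8,0.21,0,0,-0.25],
  [-0.48,-0.8,0.21,0,0,-0.25],
  [-0.48,-0.8,0.21,0,0,-0.25],
  [-0.48,-0.8,0.21,0,0,-0.25],
  [0,0,0,0,0,0],
  [0,0,0,0,0,0],
])

```text
time: 3.65
ee_pos: [476.8, -107.8, 250.7]
ee_rot: [0.028, 1.0, 0.0, -0.0]
contact_force: [-0.9, 0.1, 0.8]
width: 1.001
finger_force: 0.0
```

Run:
```python
from h import *
st(); c=cap("wrist","w1")
cv2.imwrite("pics/w1v.png",cv2.resize(c["color"][...,::-1],(800,600),interpolation=cv2.INTER_CUBIC))
```

```text
t 3.65 pos [ 476.8 -107.8  250.7] yaw of tool y 86.82 z [-0.001  0.001 -1.   ] F [-0.9  0.1  0.8] w 1.001 ff 0.0
```

View pics/w1v.png

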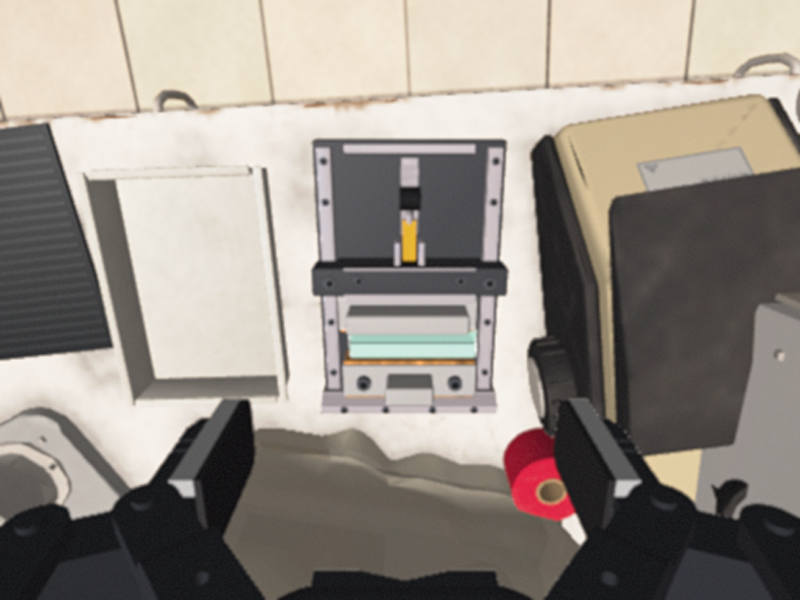

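The wrist view shows the jig square to the tool: near corners (313,140) and (507,140), far jaw corners (322,412) and (496,412). The knob is at (410,198), the long rib spans (345–468, 320) and the short rib is at (409,388). The glass is at (411,346).

```bash
cat > fit.py <<'E'
from h import *
from scipy.optimize import least_squares
def fitjig(obs):  # obs: list (cam, px, jigpoint)
    def f(q):
        c,s=np.cos(q[2]),np.sin(q[2])
        return np.concatenate([proj(cam,[q[0]+c*P[0]-s*P[1],q[1]+s*P[0]+c*P[1],P[2]])-p for cam,p,P in obs])
    r=least_squares(f,[509,-108,-.05],loss='soft_l1',x_scale=[1,1,.01]); return r.x,r.fun.reshape(-1,2)
def j2w(q,P):
    c,s=np.cos(q[2]),np.sin(q[2]); return np.array([q[0]+c*P[0]-s*P[1],q[1]+s*P[0]+c*P[1],P[2]])
E
python3 - <<'E'
from fit import *
w=load("w1"); t=load("t0"); k=.64
o=[(w,np.array(p)*k,P) for p,P in [((313,140),(-102,-68,12)),((507,140),(-102,68,12)),((322,412),(102,-68,30)),((496,412),(102,68,30))]]
q,f=fitjig(o); print(q,np.degrees(q[2])); print(f.round(1))
for n,p,P in [("knob",(410,198),(-66,0,47)),("short rib",(409,382),(72,0,51)),("long rib",(408,313),(17,0,51)),("glass",(411,346),(44,0,30)),("barL",(313,265),(-18,-68,46))]:
    print(n,proj(w,j2w(q,P))/k,"seen",p, at(w,np.array(p)*k,P[2]).round(1), j2w(q,P).round(1))
print("knob tri",tri([(w,np.array((410,198))*k),(t,(145+128/3.1,120+305/3.1))]))
E
```

```text
[ 5.11794029e+02 -1.05188184e+02 -5.60921475e-02] -3.2138433160278472
[[-0.6  0.2]
 [ 0.5  0.3]
 [ 0.4 -0.3]
 [-0.3 -0.3]]
knob [410.34670438 199.81982518] seen (410, 198) [ 444.7 -101.7   47. ] [ 445.9 -101.5   47. ]
short rib [409.51508396 390.66666381] seen (409, 382) [ 576.6 -109.2   51. ] [ 583.7 -109.2   51. ]
long rib [409.85083278 320.43032852] seen (408, 313) [ 523.2 -107.1   51. ] [ 528.8 -106.1   51. ]
glass [409.37036727 343.80398004] seen (411, 346) [ 557.6 -106.5   30. ] [ 555.7 -107.7   30. ]
barL [310.68941626 270.04633986] seen (313, 265) [ 486.5 -170.1   46. ] [ 490.  -172.1   46. ]
knob tri (array([ 444.39116001, -101.76393754,   45.73944963]), [np.float64(0.5021897212800432), np.float64(0.502189721280118)])
```

Emit:
send_rows([
  [0.159,0.021,0.75,0,0,0],
  [0.159,0.021,0.75,0,0,0],
  [0.159,0.021,0.75,0,0,0],
  [0.159,0.021,0.75,0,0,0],
  [0.159,0.021,0.75,0,0,0],
  [0.159,0.021,0.75,0,0,0],
  [0.159,0.021,0.75,0,0,0],
  [0.159,0.021,0.75,0,0,0],
  [0.159,0.021,0.75,0,0,0],
  [0.159,0.021,0.75,0,0,0],
  [0,0,0,0,0,0],
  [0,0,0,0,0,0],
], grip=-0.3)

```text
time: 4.9
ee_pos: [445.5, -101.5, 101.3]
ee_rot: [0.027, 1.0, 0.0, -0.0]
contact_force: [0.5, -0.4, 0.2]
width: 0.353
finger_force: 0.0
```

Run:
```python
from h import *
st(); c=cap("wrist","w2")
cv2.imwrite("pics/w2v.png",cv2.resize(c["color"][...,::-1],(800,600),interpolation=cv2.INTER_CUBIC))
```

```text
t 4.9 pos [ 445.5 -101.5  101.3] yaw of tool y 86.92 z [-0.  0. -1.] F [ 0.5 -0.4  0.2] w 0.353 ff 0.0
```

View pics/w2v.png

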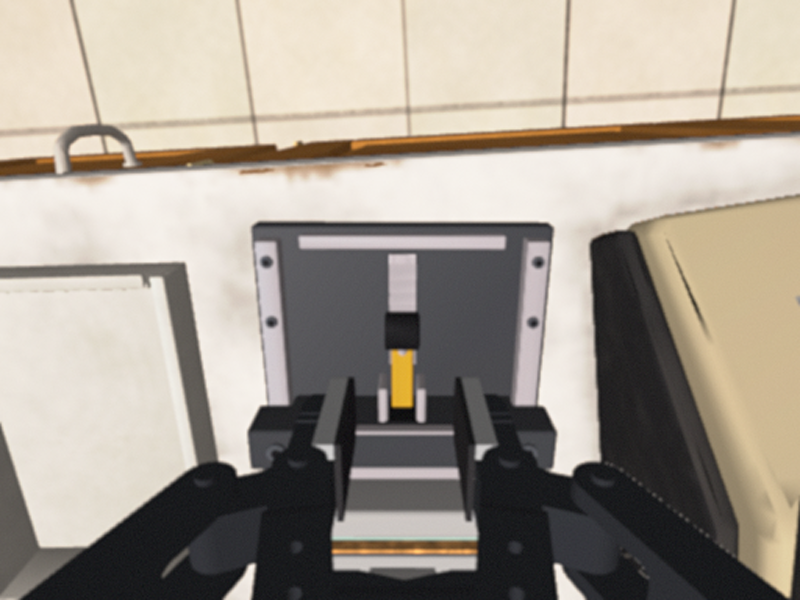

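The knob is at (402,331), centred between the fingertips at (342,380) and (465,380).

Run:
```python
from fit import *
w1=load("w1");w=load("w2");k=.64
print(tri([(w1,np.array((410,198))*k),(w,np.array((402,331))*k)]), at(w,np.array((402,331))*k,47))
o=[(w,np.array(p)*k,P) for p,P in [((253,225),(-102,-68,12)),((552,225),(-102,68,12))]]+[(w1,np.array(p)*k,P) for p,P in [((313,140),(-102,-68,12)),((507,140),(-102,68,12)),((322,412),(102,-68,30)),((496,412),(102,68,30))]]
q,f=fitjig(o);print(q,np.degrees(q[2]),f.round(1).tolist()); P=j2w(q,(-66,0,47)); print(P); rows([P[0],P[1],29])
```

```text
(array([ 444.35549509, -101.81398392,   49.33113843]), [np.float64(0.15115778990693818), np.float64(0.15115778990697318)]) [ 445.29937301 -102.02402688   47.        ]
[ 5.11254141e+02 -1.05220045e+02 -5.52427954e-02] -3.1651790276728926 [[-1.6, 0.5], [2.5, 0.9], [-0.7, -0.3], [0.4, -0.3], [0.4, -0.6], [-0.3, -0.7]]
[ 445.35482382 -101.57587468   47.        ]
t 4.95 pos [ 446.2 -101.8  101.7] yaw of tool y 86.91 z [ 0.001 -0.    -1.   ] F [ 0.7 -0.1  0.6] w 0.347 ff 0.0
shift units [0.05 0.01 3.63]
```

Emit:
send_rows([
  [0.01,0,0.72,0,0,0],
  [0.01,0,0.72,0,0,0],
  [0.01,0,0.72,0,0,0],
  [0.01,0,0.72,0,0,0],
  [0,0,0.72,0,0,0],
  [0,0,0,0,0,0],
])

```text
time: 5.55
ee_pos: [444.8, -101.8, 28.5]
ee_rot: [0.027, 1.0, 0.0, -0.0]
contact_force: [0.2, 0.8, 0.8]
width: 0.35
finger_force: 0.0
```

Emit:
send_rows([
  [0,0,0,0,0,0],
  [0,0,0,0,0,0],
  [0,0,0,0,0,0],
  [0,0,0,0,0,0],
  [0,0,0,0,0,0],
], grip=-1, newtons=35)

```text
time: 6.05
ee_pos: [445.4, -102.4, 29.6]
ee_rot: [0.027, 1.0, -0.0, 0.001]
contact_force: [-0.8, -1.7, 5.9]
width: 0.154
finger_force: 36.7
```

Emit:
send_rows([
  [-0.145,0,-0.305,0,0,0],
  [-0.175,0,-0.285,0,0,0],
  [-0.205,0,-0.27,0,0,0],
  [0,0,0,0,0,0],
  [0,0,0,0,0,0],
])

```text
time: 6.55
ee_pos: [455.3, -102.7, 46.2]
ee_rot: [0.027, 1.0, -0.0, -0.0]
contact_force: [-1.0, -4.3, -2.3]
width: 0.156
finger_force: 34.8
```

Emit:
send_rows([
  [0.25,0,0,0,0,0],
  [0.25,0,0,0,0,0],
  [0.25,0,0,0,0,0],
  [0.25,0,0,0,0,0],
  [0.25,0,0,0,0,0],
  [0.22,0,0,0,0,0],
  [0,0,0,0,0,0],
  [0,0,0,0,0,0],
  [0,0,0,0,0,0],
])

```text
time: 7.45
ee_pos: [425.3, -101.0, 46.2]
ee_rot: [0.027, 1.0, -0.0, -0.0]
contact_force: [0.2, -5.8, -3.3]
width: 0.156
finger_force: 34.7
```

Run:
```python
from h import *
st(); c=cap("wrist","w3"); t=cap("top","t3"); s=cap("side","s3")
a=cv2.resize(c["color"][...,::-1][130:350,130:400],(490,400),interpolation=cv2.INTER_CUBIC)
b=cv2.resize(s["color"][...,::-1][130:210,190:310],(600,400),interpolation=cv2.INTER_CUBIC)[:,:310*1]
b=cv2.resize(s["color"][...,::-1][135:205,195:305],(310,200),interpolation=cv2.INTER_CUBIC)
cv2.imwrite("pics/w3v.png",np.hstack([a,np.vstack([b,cv2.resize(t["color"][...,::-1][120:250,145:245],(310,200),interpolation=cv2.INTER_CUBIC)])]))
```

```text
t 7.45 pos [ 425.3 -101.    46.2] yaw of tool y 86.89 z [-0.001 -0.    -1.   ] F [ 0.2 -5.8 -3.3] w 0.156 ff 34.7
```

View pics/w3v.png

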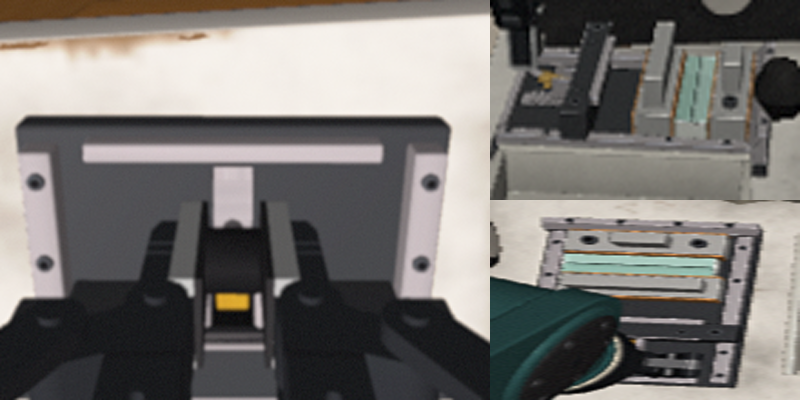

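The clamp bar now stands back with a clear gap, and the pack is still in place. I'll let go of the knob, rise and turn 90°.

Emit:
send_rows([
  [0,0,0.1,0,0,0],
  [0,0,0,0,0,0],
  [0,0,0,0,0,0],
  [0,0,-0.7,0,0,0],
  [0,0,-1,0,0,0],
  [0,0,-1,0,0,0.5],
  [0,0,-1,0,0,1],
  [0,0,-1,0,0,1],
  [0,0,-1,0,0,1],
  [0,0,-1,0,0,1],
  [0,0,-1,0,0,1],
  [0,0,0,0,0,1],
  [0,0,0,0,0,1],
  [0,0,0,0,0,1],
  [0,0,0,0,0,1],
  [0,0,0,0,0,1],
  [0,0,0,0,0,1],
  [0,0,0,0,0,1],
  [0,0,0,0,0,1],
  [0,0,0,0,0,1],
], grip=-0.3)

```text
time: 9.6
ee_pos: [425.4, -100.5, 198.0]
ee_rot: [0.51, 0.86, 0.0, -0.001]
contact_force: [0.5, 0.0, 0.3]
width: 0.353
finger_force: 0.0
```

Emit:
send_rows([
  [0,0,0,0,0,1],
  [0,0,0,0,0,1],
  [0,0,0,0,0,1],
  [0,0,0,0,0,1],
  [0,0,0,0,0,1],
  [0,0,0,0,0,1],
  [0,0,0,0,0,1],
  [0,0,0,0,0,1],
  [0,1,0,0,0,0],
  [0,1,0,0,0,0],
  [0,1,0,0,0,0],
  [0,1,0,0,0,0],
  [0,1,0,0,0,0],
  [0,0,0,0,0,0],
  [0,0,0,0,0,0],
])

```text
time: 11.1
ee_pos: [525.0, -105.9, 197.7]
ee_rot: [0.726, 0.688, -0.0, -0.001]
contact_force: [-0.4, 0.7, -0.5]
width: 0.348
finger_force: 0.0
```

Run:
```python
from fit import *
t=load("t0");s=load("s0")
print("lever ball",tri([(t,(417,102)),(s,(298,165))]))
q=[511.4,-105.2,-.0555]; rows([*j2w(q,(17,0,0))[:2],150],-3.15); c=cap("wrist","w4")
cv2.imwrite("pics/w4v.png",cv2.resize(c["color"][...,::-1],(800,600),interpolation=cv2.INTER_CUBIC))
for P in [(17,0,63),(72,0,63),(44,0,30)]: print(P,(proj(c,j2w(q,P))/.64).round(0))
```

```text
lever ball (array([ 600.10656231, -471.40451023,  249.34196157]), [np.float64(1.218185925089611), np.float64(1.2181859250893552)])
t 11.1 pos [ 525.  -105.9  197.7] yaw of tool y -3.09 z [-0.002  0.001 -1.   ] F [-0.4  0.7 -0.5] w 0.348 ff 0.0
shift units [-0.    0.17  2.38]
rot units [-0.03 -0.01  0.02]
(17, 0, 63) [409. 277.]
(72, 0, 63) [509. 277.]
(44, 0, 30) [453. 262.]
```

View pics/w4v.png

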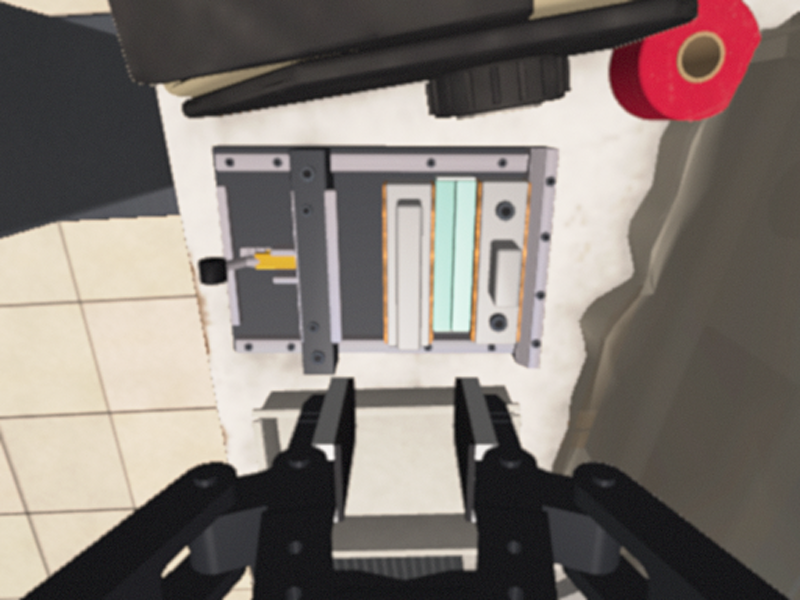

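The long rib top is centred at (409,276) and the short rib at about (509,275). Both match the model's prediction, (409,277) and (509,277), so I'll grasp the long rib.

Emit:
send_rows([
  [0,0.08,0.95,0,0,0],
  [0,0.08,0.95,0,0,0],
  [0,0,0.95,0,0,0],
  [0,0,0.95,0,0,0],
  [0,0,0.95,0,0,0],
  [0,0,0.95,0,0,0],
  [0,0,0.95,0,0,0],
  [0,0,0.65,0,0,0],
  [0,0,0.45,0,0,0],
  [0,0,0,0,0,0],
  [0,0,0,0,0,0],
])

```text
time: 12.25
ee_pos: [529.1, -106.6, 43.5]
ee_rot: [0.726, 0.688, 0.0, 0.0]
contact_force: [0.1, -0.4, 0.2]
width: 0.35
finger_force: 0.0
```

Emit:
send_rows([
  [0,0,0,0,0,0],
  [0,0,0,0,0,0],
  [0,0,0,0,0,0],
  [0,0,0,0,0,0],
  [0,0,0,0,0,0],
], grip=-1, newtons=60)

```text
time: 12.75
ee_pos: [528.7, -106.6, 43.8]
ee_rot: [0.726, 0.688, -0.0, -0.0]
contact_force: [-4.2, -0.3, 6.2]
width: 0.15
finger_force: 61.8
```

Emit:
send_rows([
  [0,-0.15,0,0,0,0],
  [0,0,-0.3,0,0,0],
  [0,0,-0.6,0,0,0],
  [0,0,-1,0,0,0],
  [0,0,-1,0,0,0],
  [0,0,-1,0,0,0],
  [0,0,-0.6,0,0,0],
  [0,0,0,0,0,0],
])

```text
time: 13.55
ee_pos: [527.5, -106.8, 135.2]
ee_rot: [0.726, 0.688, 0.001, 0.002]
contact_force: [0.5, -0.4, -2.9]
width: 0.15
finger_force: 60.7
```

Run:
```python
from fit import *
t=load("t0")
# mat fit from top view corners (z=4)
C=np.array([at(t,p,4)[:2] for p in [(317,165),(381,163),(388,251),(322,254)]]); print(C.round(0),C.mean(0)); v=(C[0]+C[1]-C[2]-C[3])/2; print("mat yaw",np.degrees(np.arctan2(v[1],v[0])),np.linalg.norm(v))
m=C.mean(0);a=np.arctan2(v[1],v[0])
for mx in (-42,30):
    p=m+mx*np.array([np.cos(a),np.sin(a)]); rows([*p,135],np.degrees(a))
T=np.array([at(t,p,37)[:2] for p in [(145+307/3.1,120+68/3.1),(145+505/3.1,120+72/3.1),(145+500/3.1,120+360/3.1),(145+297/3.1,120+353/3.1)]]); print(T.round(0),T.mean(0)); v=(T[0]+T[1]-T[2]-T[3])/2; print("tray",np.degrees(np.arctan2(v[1],v[0])),np.linalg.norm(v))
```

```text
[[ 556. -346.]
 [ 562. -471.]
 [ 392. -480.]
 [ 384. -355.]] [ 473.55148423 -412.91368353]
mat yaw 2.9606438596762277 171.41812035041096
t 13.55 pos [ 527.5 -106.8  135.2] yaw of tool y -3.11 z [ 0.004 -0.001 -1.   ] F [ 0.5 -0.4 -2.9] w 0.15 ff 60.7
shift units [-1.565e+01 -3.950e+00  1.000e-02]
rot units [ 0.06  0.02 -1.52]
t 13.55 pos [ 527.5 -106.8  135.2] yaw of tool y -3.11 z [ 0.004 -0.001 -1.   ] F [ 0.5 -0.4 -2.9] w 0.15 ff 60.7
shift units [-15.27  -0.37   0.03]
rot units [ 0.06  0.02 -1.52]
[[ 593. -204.]
 [ 592. -326.]
 [ 415. -323.]
 [ 418. -203.]] [ 504.29356939 -264.13275771]
tray -0.7036465026742008 175.73189527013554
```

Emit:
send_rows([
  [-0.87,-0.22,0,0,0,0],
  [-0.87,-0.22,0,0,0,0],
  [-0.87,-0.22,0,0,0,0],
  [-0.87,-0.22,0,0,0,0],
  [-0.87,-0.22,0,0,0,0],
  [-0.87,-0.22,0,0,0,0],
  [-0.87,-0.22,0,0,0,0],
  [-0.87,-0.22,0,0,0,0],
  [-0.87,-0.22,0,0,0,0],
  [-0.87,-0.22,0,0,0,0],
  [-0.87,-0.22,0,0,0,0],
  [-0.87,-0.22,0,0,0,0],
  [-0.87,-0.22,0,0,0,0],
  [-0.87,-0.22,0,0,0,0],
  [-0.87,-0.22,0,0,0,0],
  [-0.87,-0.22,0,0,0,0],
  [-0.87,-0.22,0,0,0,0],
  [-0.87,-0.22,0,0,0,0],
  [0,0,0,0,0,0],
])

```text
time: 15.45
ee_pos: [429.5, -418.1, 133.4]
ee_rot: [0.727, 0.687, -0.001, 0.001]
contact_force: [0.5, 0.8, -2.6]
width: 0.145
finger_force: 60.5
```

Emit:
send_rows([
  [0,0,0.8,0,0,0],
  [0,0,0.9,0,0,0],
  [0,0,0.9,0,0,0],
  [0,0,0.9,0,0,0],
  [0,0,0.8,0,0,0],
  [0,0,0.4,0,0,0],
  [0,0,0.15,0,0,0],
  [0,0,0,0,0,0],
  [0,0,0,0,0,0],
])

```text
time: 16.35
ee_pos: [430.4, -415.4, 36.8]
ee_rot: [0.726, 0.688, -0.0, 0.001]
contact_force: [0.3, 0.1, -3.6]
width: 0.146
finger_force: 60.5
```

Still hanging at –3.6 N, so I'll lower a little more to touch down.

Emit:
send_rows([
  [0,0,0.06,0,0,0],
  [0,0,0,0,0,0],
  [0,0,0.04,0,0,0],
  [0,0,0,0,0,0],
])

```text
time: 16.75
ee_pos: [430.5, -415.5, 35.7]
ee_rot: [0.726, 0.688, -0.0, 0.001]
contact_force: [-1.6, 2.2, 9.3]
width: 0.145
finger_force: 62.2
```

Emit:
send_rows([
  [0,0,0,0,0,0],
  [0,0,0,0,0,0],
  [0,0,0,0,0,0],
  [0,0,-0.5,0,0,0],
  [0,0,-1,0,0,0],
  [0,0,-1,0,0,0],
  [0,0,-1,0,0,0],
  [0,0,-1,0,0,0],
  [0,0,0,0,0,0],
  [0,0,0,0,0,0],
], grip=-0.3)

```text
time: 17.75
ee_pos: [430.2, -415.1, 124.7]
ee_rot: [0.726, 0.688, -0.0, 0.001]
contact_force: [-0.3, 0.1, -0.6]
width: 0.351
finger_force: 0.0
```

Run:
```python
from fit import *
q=[511.4,-105.2,-.0555]; rows([*j2w(q,(72,0,0))[:2],125],-3.15); s=cap("side","s5"); t=cap("top","t5")
```

```text
t 17.75 pos [ 430.2 -415.1  124.7] yaw of tool y -3.11 z [ 0.001 -0.001 -1.   ] F [-0.3  0.1 -0.6] w 0.351 ff 0.0
shift units [15.69  6.82 -0.03]
rot units [0.01 0.02 0.01]
```

Run:
```python
from h import *
w=load("w4");s=load("s0");t=load("t0")
for p in [(590,330),(585,420),(640,190),(560,480)]: print(p,at(w,np.array(p)*.64,0).round(0),at(w,np.array(p)*.64,100).round(0))
def aty(c,p,y):
    o,d=ray(c,p); return (o+d*(y-o[1])/d[1]).round(0)
for p in [(308,205),(314,150),(318,100),(318,10)]: print(p,aty(s,p,-110),aty(s,p,-250))
for p in [(165,105),(225,118),(290,127),(317,50)]: print(p,at(t,p,0).round(0),at(t,p,150).round(0))
```

```text
(590, 330) [ 652. -170.   -0.] [ 616. -127.  100.]
(585, 420) [ 652. -242.    0.] [ 617. -178.  100.]
(640, 190) [678. -75.   0.] [635. -60. 100.]
(560, 480) [ 636. -294.   -0.] [ 605. -215.  100.]
(308, 205) [ 645. -110.  -69.] [ 634. -250.   31.]
(314, 150) [ 650. -110.   70.] [ 638. -250.  148.]
(318, 100) [ 650. -110.  180.] [ 638. -250.  240.]
(318, 10) [ 639. -110.  347.] [ 629. -250.  380.]
(165, 105) [678. -39.   0.] [626. -77. 150.]
(225, 118) [ 652. -162.    0.] [ 604. -180.  150.]
(290, 127) [ 634. -293.    0.] [ 589. -289.  150.]
(317, 50) [ 800. -347.    0.] [ 727. -335.  150.]
```

Emit:
send_rows([
  [0.872,0.379,0,0,0,0],
  [0.872,0.379,0,0,0,0],
  [0.872,0.379,0,0,0,0],
  [0.872,0.379,0,0,0,0],
  [0.872,0.379,0,0,0,0],
  [0.872,0.379,0,0,0,0],
  [0.872,0.379,0,0,0,0],
  [0.872,0.379,0,0,0,0],
  [0.872,0.379,0,0,0,0],
  [0.872,0.379,0,0,0,0],
  [0.872,0.379,0,0,0,0],
  [0.872,0.379,0,0,0,0],
  [0.872,0.379,0,0,0,0],
  [0.872,0.379,0,0,0,0],
  [0.872,0.379,0,0,0,0],
  [0.872,0.379,0,0,0,0],
  [0.872,0.379,0,0,0,0],
  [0.872,0.379,0,0,0,0],
  [0,0,0,0,0,0],
  [0,0,0,0,0,0],
])

```text
time: 19.85
ee_pos: [582.5, -107.8, 123.3]
ee_rot: [0.726, 0.688, -0.001, -0.001]
contact_force: [-0.2, -0.7, -0.4]
width: 0.351
finger_force: 0.0
```

Run:
```python
from fit import *
q=[511.4,-105.2,-.0555]; rows([*j2w(q,(72,0,0))[:2],43],-3.15); c=cap("wrist","w6")
a=cv2.resize(c["color"][...,::-1],(400,300),interpolation=cv2.INTER_AREA)
t=load("t5");s=load("s5")
b=cv2.resize(t["color"][...,::-1][120:270,140:400],(400,231)); d=cv2.resize(s["color"][...,::-1][130:320,140:320],(400,300))
cv2.imwrite("pics/m6.png",np.vstack([np.hstack([a,d]),np.hstack([b,b*0])]))
for P in [(72,0,63),(44,0,30)]: print(P,(proj(c,j2w(q,P))*400/512).round(0))
```

```text
t 19.85 pos [ 582.5 -107.8  123.3] yaw of tool y -3.02 z [-0.002  0.    -1.   ] F [-0.2 -0.7 -0.4] w 0.351 ff 0.0
shift units [-0.07  0.05  4.02]
rot units [-0.03 -0.    0.03]
(72, 0, 63) [202. 166.]
(44, 0, 30) [173. 152.]
```

View pics/m6.png

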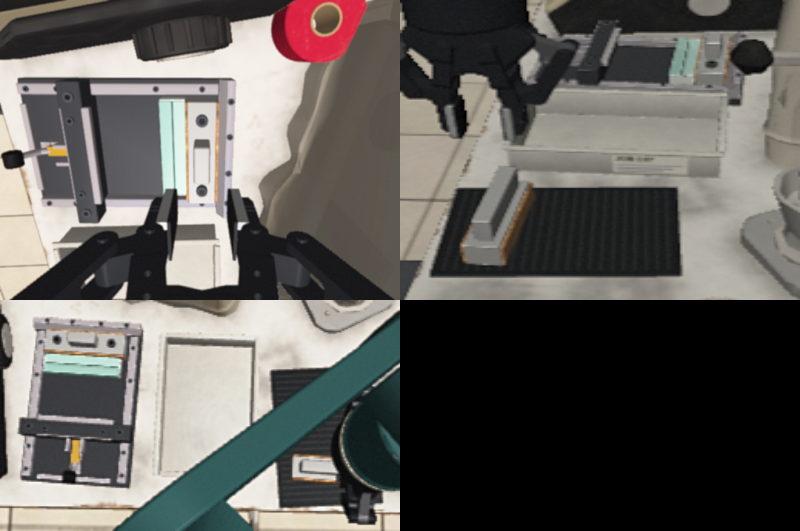

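The long block stands upright near the front of the mat. The short rib is at (202,162), as predicted, and the glass is undisturbed. Next I'll grasp the short rib.

Emit:
send_rows([
  [-0.05,0.05,0.8,0,0,0],
  [0,0,0.9,0,0,0],
  [0,0,0.9,0,0,0],
  [0,0,0.9,0,0,0],
  [0,0,0.5,0,0,0],
  [0,0,0,0,0,0],
  [0,0,0,0,0,0],
])

```text
time: 20.6
ee_pos: [584.2, -110.2, 44.4]
ee_rot: [0.726, 0.687, -0.0, 0.0]
contact_force: [0.1, -0.7, -0.1]
width: 0.35
finger_force: 0.0
```

Emit:
send_rows([
  [0,0,0,0,0,0],
  [0,0,0,0,0,0],
  [0,0,0,0,0,0],
  [0,0,0,0,0,0],
  [0,0,0,0,0,0],
], grip=-1)

```text
time: 21.1
ee_pos: [582.4, -109.9, 45.0]
ee_rot: [0.726, 0.688, -0.001, -0.001]
contact_force: [-6.0, -1.3, 5.7]
width: 0.15
finger_force: 60.5
```

Emit:
send_rows([
  [0,-0.07,0,0,0,0],
  [0,0,-0.2,0,0,0],
  [0,0,-0.4,0,0,0],
  [0,0,-0.7,0,0,0],
  [0,0,-1,0,0,0],
  [0,0,-1,0,0,0],
  [0,0,-0.9,0,0,0],
  [0,0,0,0,0,0],
  [0,0,0,0,0,0],
])

```text
time: 22.0
ee_pos: [583.5, -109.9, 129.0]
ee_rot: [0.726, 0.688, 0.001, 0.001]
contact_force: [0.8, 0.7, -1.5]
width: 0.148
finger_force: 59.5
```

Run:
```python
from fit import *
rows([504,-412,130],-3.1)
```

```text
t 22.0 pos [ 583.5 -109.9  129. ] yaw of tool y -3.11 z [ 0.002 -0.001 -1.   ] F [ 0.8  0.7 -1.5] w 0.148 ff 59.5
shift units [-15.3   -3.15  -0.05]
rot units [ 0.03  0.01 -0.  ]
```

Emit:
send_rows([
  [-0.85,-0.175,0,0,0,0],
  [-0.85,-0.175,0,0,0,0],
  [-0.85,-0.175,0,0,0,0],
  [-0.85,-0.175,0,0,0,0],
  [-0.85,-0.175,0,0,0,0],
  [-0.85,-0.175,0,0,0,0],
  [-0.85,-0.175,0,0,0,0],
  [-0.85,-0.175,0,0,0,0],
  [-0.85,-0.175,0,0,0,0],
  [-0.85,-0.175,0,0,0,0],
  [-0.85,-0.175,0,0,0,0],
  [-0.85,-0.175,0,0,0,0],
  [-0.85,-0.175,0,0,0,0],
  [-0.85,-0.175,0,0,0,0],
  [-0.85,-0.175,0,0,0,0],
  [-0.85,-0.175,0,0,0,0],
  [-0.85,-0.175,0,0,0,0],
  [-0.85,-0.175,0,0,0,0],
  [0,0,0,0,0,0],
])

```text
time: 23.9
ee_pos: [502.8, -415.0, 128.3]
ee_rot: [0.727, 0.687, -0.0, 0.001]
contact_force: [0.1, -0.1, -1.2]
width: 0.145
finger_force: 59.4
```

Emit:
send_rows([
  [0,0,0.8,0,0,0],
  [0,0,0.9,0,0,0],
  [0,0,0.9,0,0,0],
  [0,0,0.9,0,0,0],
  [0,0,0.6,0,0,0],
  [0,0,0.35,0,0,0],
  [0,0,0.1,0,0,0],
  [0,0,0,0,0,0],
  [0,0,0,0,0,0],
])

```text
time: 24.8
ee_pos: [503.8, -412.4, 37.9]
ee_rot: [0.726, 0.688, -0.0, 0.001]
contact_force: [-0.5, -0.4, -2.1]
width: 0.146
finger_force: 59.4
```

Emit:
send_rows([
  [0,0,0.06,0,0,0],
  [0,0,0,0,0,0],
  [0,0,0.04,0,0,0],
  [0,0,0,0,0,0],
])

```text
time: 25.2
ee_pos: [503.9, -412.6, 36.9]
ee_rot: [0.726, 0.688, -0.0, 0.001]
contact_force: [-2.3, 1.3, 9.8]
width: 0.146
finger_force: 60.9
```

Emit:
send_rows([
  [0,0,0,0,0,0],
  [0,0,0,0,0,0],
  [0,0,0,0,0,0],
  [0,0,-0.5,0,0,0],
  [0,0,-1,0,0,0],
  [0,0,-1,0,0,0],
  [0,0,-1,0,0,0],
  [0,0,-1,0,0,0],
  [0,0,0,0,0,0],
  [0,0,0,0,0,0],
], grip=-0.3)

```text
time: 26.2
ee_pos: [503.5, -412.1, 125.7]
ee_rot: [0.726, 0.688, -0.0, 0.001]
contact_force: [-0.4, 0.2, -0.4]
width: 0.348
finger_force: 0.0
```

Run:
```python
from fit import *
q=[511.4,-105.2,-.0555]; rows([*j2w(q,(44,0,0))[:2],125],-3.15)
```

```text
t 26.2 pos [ 503.5 -412.1  125.7] yaw of tool y -3.11 z [ 0.001 -0.001 -1.   ] F [-0.4  0.2 -0.4] w 0.348 ff 0.0
shift units [15.34  1.76  0.02]
rot units [0.01 0.01 0.01]
```

Emit:
send_rows([
  [0.85,0.098,0,0,0,0],
  [0.85,0.098,0,0,0,0],
  [0.85,0.098,0,0,0,0],
  [0.85,0.098,0,0,0,0],
  [0.85,0.098,0,0,0,0],
  [0.85,0.098,0,0,0,0],
  [0.85,0.098,0,0,0,0],
  [0.85,0.098,0,0,0,0],
  [0.85,0.098,0,0,0,0],
  [0.85,0.098,0,0,0,0],
  [0.85,0.098,0,0,0,0],
  [0.85,0.098,0,0,0,0],
  [0.85,0.098,0,0,0,0],
  [0.85,0.098,0,0,0,0],
  [0.85,0.098,0,0,0,0],
  [0.85,0.098,0,0,0,0],
  [0.85,0.098,0,0,0,0],
  [0.85,0.098,0,0,0,0],
  [0,0,0,0,0,0],
  [0,0,0,0,0,0],
], grip=-0.05)

```text
time: 28.2
ee_pos: [555.2, -107.8, 125.1]
ee_rot: [0.726, 0.688, -0.0, 0.0]
contact_force: [-0.4, -0.7, -0.0]
width: 0.476
finger_force: 0.0
```

Run:
```python
from fit import *
q=[511.4,-105.2,-.0555]; rows([*j2w(q,(44,0,0))[:2],17],-3.15); c=cap("wrist","w7"); s=cap("side","s7")
a=cv2.resize(c["color"][...,::-1][80:300,150:400],(500,440),interpolation=cv2.INTER_CUBIC)
b=cv2.resize(s["color"][...,::-1][130:320,140:300],(300,356)); b=cv2.copyMakeBorder(b,0,84,0,0,0)
cv2.imwrite("pics/m7.png",np.hstack([a,b]))
for P in [(44,0,30),(44,48,30),(44,-48,30),(32,0,30),(56,0,30)]: print(P,((proj(c,j2w(q,P))-[150,80])*2).round(0))
```

```text
t 28.2 pos [ 555.2 -107.8  125.1] yaw of tool y -3.04 z [-0. -0. -1.] F [-0.4 -0.7 -0. ] w 0.476 ff 0.0
shift units [0.01 0.01 5.41]
rot units [-0.    0.01  0.03]
(44, 0, 30) [215. 224.]
(44, 48, 30) [216.  95.]
(44, -48, 30) [215. 339.]
(32, 0, 30) [183. 224.]
(56, 0, 30) [247. 224.]
```

View pics/m7.png

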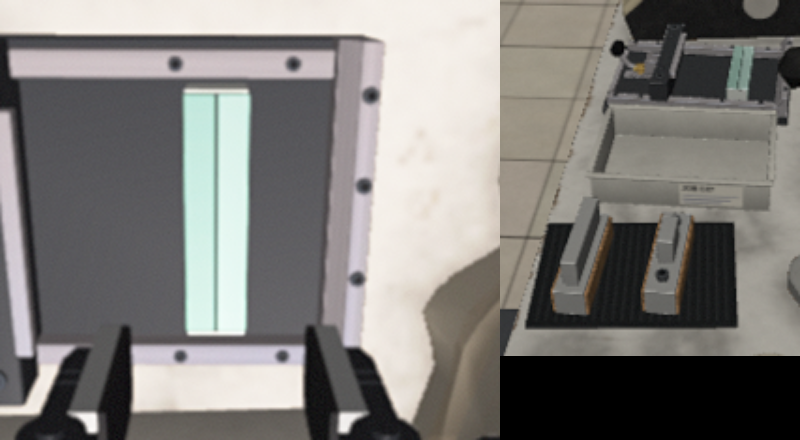

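The glass spans crop columns 184–250 and rows 92–334, matching the prediction of 215±32. Both blocks stand on the mat, so I'll pick up the glass.

Emit:
send_rows([
  [0,0,0.9,0,0,0],
  [0,0,0.9,0,0,0],
  [0,0,0.9,0,0,0],
  [0,0,0.9,0,0,0],
  [0,0,0.9,0,0,0],
  [0,0,0.5,0,0,0],
  [0,0,0.32,0,0,0],
  [0,0,0,0,0,0],
  [0,0,0,0,0,0],
])

```text
time: 29.2
ee_pos: [555.5, -108.6, 19.2]
ee_rot: [0.726, 0.688, 0.0, 0.0]
contact_force: [1.0, 0.7, 0.3]
width: 0.476
finger_force: 0.0
```

Emit:
send_rows([
  [0,0,0,0,0,0],
  [0,0,0,0,0,0],
  [0,0,0,0,0,0],
  [0,0,0,0,0,0],
  [0,0,0,0,0,0],
], grip=-1, newtons=45)

```text
time: 29.7
ee_pos: [555.9, -108.5, 19.7]
ee_rot: [0.726, 0.688, 0.0, 0.001]
contact_force: [-0.8, -0.4, 5.2]
width: 0.264
finger_force: 45.0
```

Emit:
send_rows([
  [0,0,-0.2,0,0,0],
  [0,0,-0.5,0,0,0],
  [0,0,-0.9,0,0,0],
  [0,0,-0.9,0,0,0],
  [0,0,-0.9,0,0,0],
  [0,0,-0.9,0,0,0],
  [0,0,-0.5,0,0,0],
  [0,0,0,0,0,0],
])

```text
time: 30.5
ee_pos: [556.2, -108.6, 116.4]
ee_rot: [0.726, 0.688, 0.001, 0.001]
contact_force: [0.2, -0.0, -0.7]
width: 0.27
finger_force: 44.3
```

Run:
```python
from fit import *
rows([504,-264,115],89.3); s=cap("side","s8")
```

```text
t 30.5 pos [ 556.2 -108.6  116.4] yaw of tool y -3.11 z [ 0.003 -0.001 -1.   ] F [ 0.2 -0.  -0.7] w 0.27 ff 44.3
shift units [-7.9  -2.18  0.07]
rot units [ 2.00e-02  5.00e-02 -2.31e+01]
```

Emit:
send_rows([
  [-0.4,-0.11,0,0,0,0],
  [-0.79,-0.218,0,0,0,0],
  [-0.79,-0.218,0,0,0,0],
  [-0.79,-0.218,0,0,0,0],
  [-0.79,-0.218,0,0,0,0],
  [-0.79,-0.218,0,0,0,0],
  [-0.79,-0.218,0,0,0,0],
  [-0.79,-0.218,0,0,0,0],
  [-0.79,-0.218,0,0,0,0],
  [-0.79,-0.218,0,0,0,0],
  [-0.4,-0.11,0,0,0,0],
  [0,0,0,0,0,-0.5],
  [0,0,0,0,0,-1],
  [0,0,0,0,0,-1],
  [0,0,0,0,0,-1],
  [0,0,0,0,0,-1],
  [0,0,0,0,0,-1],
  [0,0,0,0,0,-1],
  [0,0,0,0,0,-1],
  [0,0,0,0,0,-1],
])

```text
time: 32.55
ee_pos: [502.9, -263.9, 114.7]
ee_rot: [0.492, 0.871, 0.0, -0.0]
contact_force: [-0.2, 0.2, -0.5]
width: 0.267
finger_force: 44.2
```

Emit:
send_rows([
  [0,0,0,0,0,-1],
  [0,0,0,0,0,-1],
  [0,0,0,0,0,-1],
  [0,0,0,0,0,-1],
  [0,0,0,0,0,-1],
  [0,0,0,0,0,-1],
  [0,0,0,0,0,-1],
  [0,0,0,0,0,-1],
  [0,0,0,0,0,-1],
  [0,0,0,0,0,-1],
  [0,0,0,0,0,-1],
  [0,0,0,0,0,-1],
  [0,0,0,0,0,-1],
  [0,0,0,0,0,-1],
  [0,0,0,0,0,-0.6],
  [0,0,0,0,0,0],
  [0,0,0,0,0,0],
])

```text
time: 34.25
ee_pos: [502.9, -263.8, 114.7]
ee_rot: [0.007, 1.0, 0.0, -0.0]
contact_force: [-0.4, 0.4, -1.5]
width: 0.265
finger_force: 44.2
```

Run:
```python
from fit import *
rows([504,-264,12],89.3); c=cap("wrist","w9")
cv2.imwrite("pics/w9.png",c["color"][...,::-1])
```

```text
t 34.25 pos [ 502.9 -263.8  114.7] yaw of tool y 89.22 z [-0.  0. -1.] F [-0.4  0.4 -1.5] w 0.265 ff 44.2
shift units [-0.05 -0.01  5.14]
rot units [ 0.   -0.   -0.02]
```

View pics/w9.png

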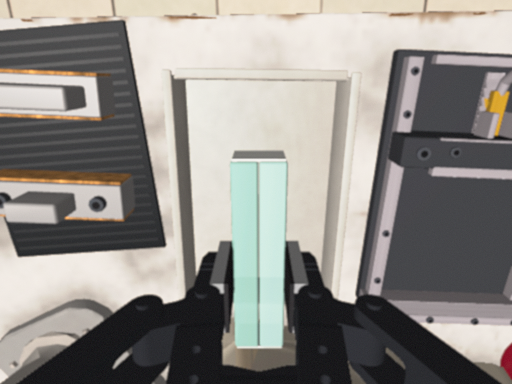

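The glass is held level and along the tray: its middle is at column 259, and the tray walls at 165 and 358 are centred near 261. I'll lower it.

Emit:
send_rows([
  [0,0,0.5,0,0,0],
  [0,0,0.8,0,0,0],
  [0,0,0.8,0,0,0],
  [0,0,0.8,0,0,0],
  [0,0,0.8,0,0,0],
  [0,0,0.7,0,0,0],
  [0,0,0.4,0,0,0],
  [0,0,0.2,0,0,0],
  [0,0,0.08,0,0,0],
  [0,0,0,0,0,0],
  [0,0,0,0,0,0],
])

```text
time: 35.4
ee_pos: [503.4, -264.1, 13.7]
ee_rot: [0.006, 1.0, -0.0, 0.0]
contact_force: [-1.0, 0.2, -1.5]
width: 0.272
finger_force: 44.2
```

Emit:
send_rows([
  [0,0,0.08,0,0,0],
  [0,0,0.08,0,0,0],
  [0,0,0,0,0,0],
])

```text
time: 35.7
ee_pos: [503.2, -264.1, 10.2]
ee_rot: [0.006, 1.0, -0.0, 0.0]
contact_force: [0.4, 0.7, 0.9]
width: 0.263
finger_force: 44.5
```

Emit:
send_rows([
  [0,0,0.03,0,0,0],
  [0,0,0.02,0,0,0],
  [0,0,0,0,0,0],
])

```text
time: 36.0
ee_pos: [503.2, -264.1, 10.2]
ee_rot: [0.006, 1.0, -0.0, 0.0]
contact_force: [-2.6, 1.4, 12.2]
width: 0.264
finger_force: 45.7
```

Emit:
send_rows([
  [0,0,0,0,0,0],
  [0,0,0,0,0,0],
  [0,0,0,0,0,0],
  [0,0,-0.4,0,0,0],
  [0,0,-0.8,0,0,0],
  [0,0,-1,0,0,0],
  [0,0,-1,0,0,0],
  [0,0,-1,0,0,0],
  [0,0,-1,0,0,0.5],
  [0,0,-0.6,0,0,1],
  [0,0,0,0,0,1],
  [0,0,0,0,0,1],
  [0,0,0,0,0,1],
  [0,0,0,0,0,1],
  [0,0,0,0,0,1],
  [0,0,0,0,0,1],
  [0,0,0,0,0,1],
  [0,0,0,0,0,1],
  [0,0,0,0,0,1],
  [0,0,0,0,0,1],
], grip=-0.05)

```text
time: 38.0
ee_pos: [502.8, -263.8, 125.3]
ee_rot: [0.398, 0.917, -0.0, -0.0]
contact_force: [0.4, -1.0, 0.3]
width: 0.474
finger_force: 0.0
```

Emit:
send_rows([
  [0,0,0,0,0,1],
  [0,0,0,0,0,1],
  [0,0,0,0,0,1],
  [0,0,0,0,0,1],
  [0,0,0,0,0,1],
  [0,0,0,0,0,1],
  [0,0,0,0,0,1],
  [0,0,0,0,0,1],
  [0,0,0,0,0,1],
  [0,0,0,0,0,1],
  [0,0,0,0,0,1],
  [0,0,0,0,0,0.6],
  [0,0,0,0,0,0],
  [0,0,0,0,0,0],
], grip=-0.3)

```text
time: 39.4
ee_pos: [502.9, -263.8, 125.2]
ee_rot: [0.726, 0.688, -0.0, 0.0]
contact_force: [0.4, 0.7, -0.2]
width: 0.349
finger_force: 0.0
```

Run:
```python
from fit import *
rows([503.7,-412.4,120],-3.11); s=cap("side","s10");t=cap("top","t10")
a=cv2.resize(s["color"][...,::-1][130:320,140:320],(400,422)); b=cv2.resize(t["color"][...,::-1][120:270,140:400],(400,231)); b=cv2.copyMakeBorder(b,0,191,0,0,0)
cv2.imwrite("pics/m10.png",np.hstack([a,b]))
```

```text
t 39.4 pos [ 502.9 -263.8  125.2] yaw of tool y -3.05 z [ 0. -0. -1.] F [ 0.4  0.7 -0.2] w 0.349 ff 0.0
shift units [-7.42  0.43  0.26]
rot units [0.   0.   0.02]
```

View pics/m10.png

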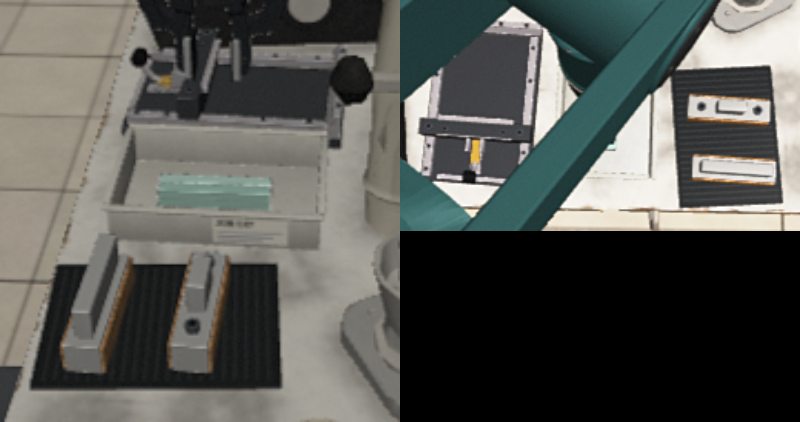

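The glass lies flat in the tray at (213,192), and both blocks stand on the mat. I'll fetch the short block now.

Emit:
send_rows([
  [-0.825,0.048,0,0,0,0],
  [-0.825,0.048,0,0,0,0],
  [-0.825,0.048,0,0,0,0],
  [-0.825,0.048,0,0,0,0],
  [-0.825,0.048,0,0,0,0],
  [-0.825,0.048,0,0,0,0],
  [-0.825,0.048,0,0,0,0],
  [-0.825,0.048,0,0,0,0],
  [-0.825,0.048,0,0,0,0],
  [0,0,0,0,0,0],
  [0,0,0.8,0,0,0],
  [0,0,0.9,0,0,0],
  [0,0,0.9,0,0,0],
  [0,0,0.9,0,0,0],
  [0,0,0.6,0,0,0],
  [0,0,0.28,0,0,0],
  [0,0,0,0,0,0],
  [0,0,0,0,0,0],
])

```text
time: 41.3
ee_pos: [503.9, -412.9, 37.9]
ee_rot: [0.726, 0.688, -0.0, 0.0]
contact_force: [0.5, 0.1, -0.5]
width: 0.349
finger_force: 0.0
```

Emit:
send_rows([
  [0,0,0,0,0,0],
  [0,0,0,0,0,0],
  [0,0,0,0,0,0],
  [0,0,0,0,0,0],
  [0,0,0,0,0,0],
], grip=-1, newtons=60)

```text
time: 41.8
ee_pos: [504.0, -413.1, 38.4]
ee_rot: [0.726, 0.688, -0.0, 0.001]
contact_force: [-0.6, 0.4, 5.2]
width: 0.148
finger_force: 60.4
```

Emit:
send_rows([
  [0,0,-0.2,0,0,0],
  [0,0,-0.5,0,0,0],
  [0,0,-1,0,0,0],
  [0,0,-1,0,0,0],
  [0,0,-1,0,0,0],
  [0,0,-0.9,0,0,0],
  [0,0,0,0,0,0],
  [0,0,0,0,0,0],
])

```text
time: 42.6
ee_pos: [503.5, -412.6, 129.5]
ee_rot: [0.726, 0.688, -0.0, 0.0]
contact_force: [-0.7, -0.3, -1.6]
width: 0.14
finger_force: 59.4
```

Run:
```python
from fit import *
rows([582,-109.9,129],-3.11)
```

```text
t 42.6 pos [ 503.5 -412.6  129.5] yaw of tool y -3.11 z [ 0. -0. -1.] F [-0.7 -0.3 -1.6] w 0.14 ff 59.4
shift units [15.33  3.1   0.02]
rot units [ 0.    0.01 -0.  ]
```

Emit:
send_rows([
  [0.852,0.168,0,0,0,0],
  [0.852,0.168,0,0,0,0],
  [0.852,0.168,0,0,0,0],
  [0.852,0.168,0,0,0,0],
  [0.852,0.168,0,0,0,0],
  [0.852,0.168,0,0,0,0],
  [0.852,0.168,0,0,0,0],
  [0.852,0.168,0,0,0,0],
  [0.852,0.168,0,0,0,0],
  [0.852,0.168,0,0,0,0],
  [0.852,0.168,0,0,0,0],
  [0.852,0.168,0,0,0,0],
  [0.852,0.168,0,0,0,0],
  [0.852,0.168,0,0,0,0],
  [0.852,0.168,0,0,0,0],
  [0.852,0.168,0,0,0,0],
  [0.852,0.168,0,0,0,0],
  [0.852,0.168,0,0,0,0],
  [0,0,0,0,0,0],
  [0,0,0,0,0,0],
])

```text
time: 44.6
ee_pos: [580.7, -109.1, 129.3]
ee_rot: [0.726, 0.688, -0.0, 0.0]
contact_force: [0.4, 0.9, -1.7]
width: 0.142
finger_force: 59.4
```

Run:
```python
from fit import *
for i in range(3): rows([580.5,-109.9,48],-3.11); eyes.capture("wrist")
```

```text
t 44.6 pos [ 580.7 -109.1  129.3] yaw of tool y -3.04 z [-0. -0. -1.] F [ 0.4  0.9 -1.7] w 0.142 ff 59.4
shift units [-0.04 -0.01  4.06]
rot units [-0.    0.01  0.02]
t 44.65 pos [ 580.6 -109.6  129.3] yaw of tool y -3.08 z [-0.    -0.001 -1.   ] F [ 0.6 -0.7 -1.4] w 0.148 ff 59.4
shift units [-0.01 -0.01  4.06]
rot units [-0.    0.01  0.01]
t 44.7 pos [ 580.6 -109.9  129.3] yaw of tool y -3.12 z [-0. -0. -1.] F [-0.3  0.1 -1.5] w 0.147 ff 59.4
shift units [ 0.   -0.    4.06]
rot units [-0.    0.01 -0.  ]
```

Emit:
send_rows([
  [0,0,0.7,0,0,0],
  [0,0,0.9,0,0,0],
  [0,0,0.9,0,0,0],
  [0,0,0.6,0,0,0],
  [0,0,0.4,0,0,0],
  [0,0,0.3,0,0,0],
  [0,0,0.2,0,0,0],
  [0,0,0,0,0,0],
  [0,0,0,0,0,0],
])

```text
time: 45.65
ee_pos: [581.0, -109.7, 49.7]
ee_rot: [0.726, 0.688, 0.0, 0.0]
contact_force: [0.2, 0.9, -1.8]
width: 0.147
finger_force: 59.3
```

Now between the rails with no contact, so I'll creep down to the bed.

Emit:
send_rows([
  [0,0,0.1,0,0,0],
  [0,0,0.1,0,0,0],
  [0,0,0,0,0,0],
])

```text
time: 45.95
ee_pos: [581.1, -109.7, 46.4]
ee_rot: [0.726, 0.688, 0.0, 0.001]
contact_force: [-1.2, 1.1, 5.4]
width: 0.147
finger_force: 60.3
```

Emit:
send_rows([
  [0,0,0,0,0,0],
  [0,0,0,0,0,0],
  [0,0,0,0,0,0],
  [0,0,-0.4,0,0,0],
  [0,0,-0.9,0,0,0],
  [0,0,-1,0,0,0],
  [0,0,-1,0,0,0],
  [0,0,-0.8,0,0,0],
  [0,0,0,0,0,0],
  [0,0,0,0,0,0],
  [0,0,0,0,0,0],
], grip=-0.3)

```text
time: 47.05
ee_pos: [579.8, -109.4, 126.5]
ee_rot: [0.726, 0.688, -0.0, -0.001]
contact_force: [0.1, 0.2, 0.2]
width: 0.347
finger_force: 0.0
```

Run:
```python
from fit import *
c=cap("wrist","w11"); rows([430.3,-415.3,125],-3.11)
cv2.imwrite("pics/w11.png",c["color"][...,::-1])
```

```text
t 47.1 pos [ 579.7 -109.4  126.3] yaw of tool y -3.12 z [-0.002  0.001 -1.   ] F [-0.1 -0.6 -0.4] w 0.348 ff 0.0
shift units [-15.68  -6.63   0.07]
rot units [-0.03 -0.01 -0.  ]
```

View pics/w11.png

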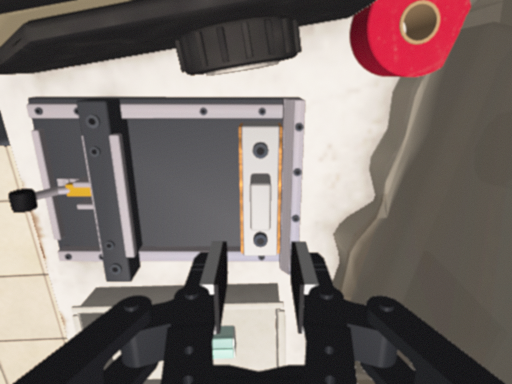

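The short block stands square beside the jaw (columns 239–281) between the rails. I'll fetch the long block.

Emit:
send_rows([
  [-0.871,-0.368,0,0,0,0],
  [-0.871,-0.368,0,0,0,0],
  [-0.871,-0.368,0,0,0,0],
  [-0.871,-0.368,0,0,0,0],
  [-0.871,-0.368,0,0,0,0],
  [-0.871,-0.368,0,0,0,0],
  [-0.871,-0.368,0,0,0,0],
  [-0.871,-0.368,0,0,0,0],
  [-0.871,-0.368,0,0,0,0],
  [-0.871,-0.368,0,0,0,0],
  [-0.871,-0.368,0,0,0,0],
  [-0.871,-0.368,0,0,0,0],
  [-0.871,-0.368,0,0,0,0],
  [-0.871,-0.368,0,0,0,0],
  [-0.871,-0.368,0,0,0,0],
  [-0.871,-0.368,0,0,0,0],
  [-0.871,-0.368,0,0,0,0],
  [-0.871,-0.368,0,0,0,0],
  [0,0,0,0,0,0],
  [0,0,0,0,0,0],
])

```text
time: 49.1
ee_pos: [430.9, -415.7, 127.0]
ee_rot: [0.726, 0.687, 0.0, -0.0]
contact_force: [-0.5, 1.0, -0.2]
width: 0.347
finger_force: 0.0
```

Emit:
send_rows([
  [0,0,0.8,0,0,0],
  [0,0,0.9,0,0,0],
  [0,0,0.9,0,0,0],
  [0,0,0.9,0,0,0],
  [0,0,0.6,0,0,0],
  [0,0,0.32,0,0,0],
  [0,0,0,0,0,0],
  [0,0,0,0,0,0],
])

```text
time: 49.9
ee_pos: [431.6, -415.7, 39.4]
ee_rot: [0.726, 0.688, -0.0, 0.0]
contact_force: [0.7, 0.3, 0.3]
width: 0.349
finger_force: 0.0
```

Run:
```python
from fit import *
rows([430.3,-415.4,36.5],-3.11)
```

```text
t 49.9 pos [ 431.6 -415.7   39.4] yaw of tool y -3.1 z [ 0.    -0.001 -1.   ] F [0.7 0.3 0.3] w 0.349 ff 0.0
shift units [ 0.01 -0.07  0.14]
rot units [0.01 0.01 0.  ]
```

Emit:
send_rows([
  [0.01,-0.06,0.12,0,0,0],
  [0,0,0,0,0,0],
])

```text
time: 50.1
ee_pos: [430.1, -415.4, 37.0]
ee_rot: [0.726, 0.688, -0.0, 0.0]
contact_force: [0.3, 0.6, -0.4]
width: 0.349
finger_force: 0.0
```

Emit:
send_rows([
  [0,0,0,0,0,0],
  [0,0,0,0,0,0],
  [0,0,0,0,0,0],
  [0,0,0,0,0,0],
  [0,0,0,0,0,0],
], grip=-1, newtons=60)

```text
time: 50.6
ee_pos: [430.0, -415.5, 37.1]
ee_rot: [0.726, 0.688, -0.0, 0.0]
contact_force: [-1.4, 0.1, 4.7]
width: 0.15
finger_force: 59.5
```

Emit:
send_rows([
  [0,0,-0.2,0,0,0],
  [0,0,-0.5,0,0,0],
  [0,0,-1,0,0,0],
  [0,0,-1,0,0,0],
  [0,0,-1,0,0,0],
  [0,0,-0.9,0,0,0],
  [0,0,0,0,0,0],
  [0,0,0,0,0,0],
  [0,0,0,0,0,0],
])

```text
time: 51.5
ee_pos: [429.4, -414.4, 127.5]
ee_rot: [0.726, 0.688, 0.0, -0.001]
contact_force: [-0.4, -0.3, -3.0]
width: 0.149
finger_force: 58.8
```

Run:
```python
from fit import *
rows([528,-106.5,129],-3.11)
```

```text
t 51.5 pos [ 429.4 -414.4  127.5] yaw of tool y -3.12 z [-0.001  0.002 -1.   ] F [-0.4 -0.3 -3. ] w 0.149 ff 58.8
shift units [15.64  4.09 -0.06]
rot units [-0.02 -0.02 -0.  ]
```

Emit:
send_rows([
  [0.869,0.226,0,0,0,0],
  [0.869,0.226,0,0,0,0],
  [0.869,0.226,0,0,0,0],
  [0.869,0.226,0,0,0,0],
  [0.869,0.226,0,0,0,0],
  [0.869,0.226,0,0,0,0],
  [0.869,0.226,0,0,0,0],
  [0.869,0.226,0,0,0,0],
  [0.869,0.226,0,0,0,0],
  [0.869,0.226,0,0,0,0],
  [0.869,0.226,0,0,0,0],
  [0.869,0.226,0,0,0,0],
  [0.869,0.226,0,0,0,0],
  [0.869,0.226,0,0,0,0],
  [0.869,0.226,0,0,0,0],
  [0.869,0.226,0,0,0,0],
  [0.869,0.226,0,0,0,0],
  [0.869,0.226,0,0,0,0],
  [0,0,0,0,0,0],
  [0,0,0,0,0,0],
])

```text
time: 53.5
ee_pos: [528.3, -106.6, 128.6]
ee_rot: [0.725, 0.688, -0.0, 0.0]
contact_force: [1.6, 0.1, -2.5]
width: 0.143
finger_force: 58.7
```

Emit:
send_rows([
  [0,0,0.7,0,0,0],
  [0,0,0.9,0,0,0],
  [0,0,0.9,0,0,0],
  [0,0,0.5,0,0,0],
  [0,0,0,0,0,0],
  [0,0,0,0,0,0],
  [0,0,0,0,0,0],
])

```text
time: 54.2
ee_pos: [529.0, -107.7, 69.3]
ee_rot: [0.726, 0.688, 0.0, 0.001]
contact_force: [0.3, 0.2, -2.6]
width: 0.155
finger_force: 58.6
```

Run:
```python
from fit import *
for i in range(2): rows([528,-106.5,44],-3.11); c=cap("wrist","w12")
```

```text
t 54.2 pos [ 529.  -107.7   69.3] yaw of tool y -3.12 z [ 0.001 -0.001 -1.   ] F [ 0.3  0.2 -2.6] w 0.155 ff 58.6
shift units [ 0.06 -0.06  1.27]
rot units [ 0.02  0.01 -0.  ]
t 54.25 pos [ 529.  -107.7   69.4] yaw of tool y -3.12 z [ 0.002 -0.001 -1.   ] F [-0.5  0.5 -3.6] w 0.148 ff 58.6
shift units [ 0.06 -0.06  1.27]
rot units [ 0.02  0.01 -0.  ]
```

Emit:
send_rows([
  [0.06,-0.03,0,0,0,0],
  [0,0,0.3,0,0,0],
  [0,0,0.3,0,0,0],
  [0,0,0.3,0,0,0],
  [0,0,0.2,0,0,0],
  [0,0,0,0,0,0],
  [0,0,0,0,0,0],
])

```text
time: 55.0
ee_pos: [527.6, -106.0, 46.3]
ee_rot: [0.726, 0.688, -0.0, -0.0]
contact_force: [0.1, -0.4, -3.0]
width: 0.151
finger_force: 58.8
```

Emit:
send_rows([
  [0,0,0.08,0,0,0],
  [0,0,0,0,0,0],
])

```text
time: 55.2
ee_pos: [528.0, -106.2, 45.1]
ee_rot: [0.726, 0.688, 0.0, 0.0]
contact_force: [-0.1, -0.4, -3.0]
width: 0.143
finger_force: 58.8
```

Emit:
send_rows([
  [0,0,0.05,0,0,0],
  [0,0,0.05,0,0,0],
  [0,0,0,0,0,0],
])

```text
time: 55.5
ee_pos: [528.0, -106.1, 45.0]
ee_rot: [0.726, 0.688, 0.0, 0.001]
contact_force: [-5.5, 1.1, 19.6]
width: 0.151
finger_force: 61.7
```

Firmly on the bed. I'll release, rise and check.

Emit:
send_rows([
  [0,0,-0.05,0,0,0],
  [0,0,0,0,0,0],
  [0,0,0,0,0,0],
  [0,0,0,0,0,0],
  [0,0,-0.4,0,0,0],
  [0,0,-0.9,0,0,0],
  [0,0,-1,0,0,0],
  [0,0,-1,0,0,0],
  [0,0,-1,0,0,0],
  [0,0,-1,0,0,0],
  [0,0,-1,0,0,0],
  [0,0,-1,0,0,0],
  [0,0,0,0,0,0],
  [0,0,0,0,0,0],
], grip=-0.3)

```text
time: 56.9
ee_pos: [527.9, -106.1, 190.2]
ee_rot: [0.726, 0.688, 0.0, 0.0]
contact_force: [0.4, 0.3, 0.2]
width: 0.347
finger_force: 0.0
```

Run:
```python
from fit import *
st(); c=cap("wrist","w13"); s=cap("side","s13"); q=[511.4,-105.2,-.0555]
a=cv2.resize(c["color"][...,::-1],(500,375),interpolation=cv2.INTER_CUBIC); b=cv2.resize(s["color"][...,::-1][130:270,170:320],(300,280)); b=cv2.copyMakeBorder(b,0,95,0,0,0)
cv2.imwrite("pics/m13.png",np.hstack([a,b]))
for P in [(17,0,63),(72,0,63)]: print(P,(proj(c,j2w(q,P))*500/512).round(0))
```

```text
t 56.9 pos [ 527.9 -106.1  190.2] yaw of tool y -3.12 z [ 0.001 -0.    -1.   ] F [0.4 0.3 0.2] w 0.347 ff 0.0
(17, 0, 63) [252. 176.]
(72, 0, 63) [316. 176.]
```

View pics/m13.png

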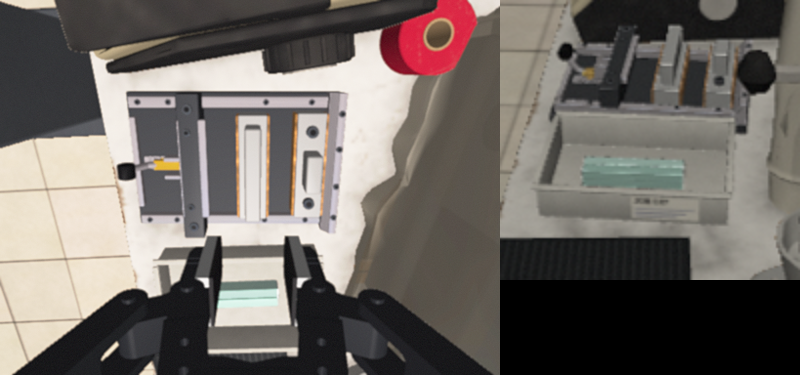

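Both blocks stand square in the jig: the long rib at (253,173) against a predicted (252,176), and the short rib at (313,173) against (316,176). The glass lies flat in the tray, so I'm handing in.

```bash
python3 -c "
from bench import job
print(job.close_job())"
```

```text
the job is handed in; nothing more can be done
None
```

The job is handed in at about 57 s: jig released, glass bar flat in the job tray, and both press blocks back in their places square to the jig, about 3 mm off by the last picture; the hand-in returned no verdict.

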